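Sort the rubber stoppers by size

TASK

Clear up after the lesson by sorting the two rubber stoppers: put the large stopper into the oblong tray and the small stopper into the round dish. Leave the roll of tape and the aluminium tea-light cup where they are.

Things in the scene. Friction and masses are not known exactly. Their poses are not given: they have to be found in the camera images.
- large_stopper_center (a point): centre, half-way up, of the large brick-red rubber stopper: a plain solid plug standing upright on the table on its narrow end, tapering from 27 mm across at the top to slightly less at the foot, 26 mm tall (this point is 13 mm above its foot); its z axis points up; 16 to 28 g. It can be gripped from above in any direction
- small_stopper_center (a point): centre, half-way up, of the small black rubber stopper: the same shape, 20 mm across at the top, 22 mm tall (this point is 11 mm above its foot), standing upright on its narrow end on the table; its z axis points up; 16 to 28 g. It can be gripped from above in any direction
- tray: oblong open tray of plain grey plastic, 100 mm along its x axis, 140 mm along its y axis, 24 mm high, walls and floor 3 mm thick; loose on the table, 350 g; origin at the centre of its underside, z axis up
- dish: round open dish of plain steel, 124 mm across the rim, 112 mm across the foot, 24 mm high, wall and floor 3 mm; loose on the table, 350 g; origin at the centre of its underside, z axis up
- tape_roll: bystander: small white roll of tape lying flat among the stoppers, 37x42 mm, 18 mm high; origin at the centre of its underside; leave it where it is
- alu_cup: bystander: pressed aluminium tea-light cup standing among the stoppers, 39 mm across, 16 mm high; origin at the centre of its underside; leave it where it is

How it is judged:
At the end, for the whole second after the job is handed in: The large stopper is down inside the oblong tray and the small one inside the round dish (centre within 55 mm of its axis), each centre 3 to 28 mm above the container's underside, in any attitude; both containers still on the table, tilted under 0.15 rad (x of large_stopper_center in the frame of tray between -0.047 and 0.047 m and y of large_stopper_center in the frame of tray between -0.067 and 0.067 m and z of large_stopper_center in the frame of tray between 0.003 and 0.028 m and horizontal distance between small_stopper_center and dish below 0.055 m and z of small_stopper_center in the frame of dish between 0.003 and 0.028 m and angle between each of tray, dish's own z axis and vertical below 0.15 rad and height (world z) of each of tray, dish above -0.02 m); the robot touches nothing.
It fails at once if the roll of tape is shifted by more than 40 mm (distance of tape_roll from where it was at the start of the episode above 0.04 m).
It fails at once if the aluminium cup is shifted by more than 40 mm (distance of alu_cup from where it was at the start of the episode above 0.04 m).
It also fails if it takes over 54 s, if anything falls off the work surface, if the arm or the gripper's body presses on something with over 40 N, if the wrist force passes 120 N, or if a joint passes its speed limit or range.

ROBOT

A 7-joint arm with a two-finger parallel gripper is mounted at the origin on a cart in front of the work surface, level with it; the furniture and walls round the work are solid. World frame = base frame: x ahead of the robot, y to its left, z up, the work surface at z = 0. Lengths are in m, angles in rad, forces in N, time in s.
With the tool pointing down it reaches from about 0.4 to 0.875 m from the base axis. Payload 19.3 kg.
Tool frame: the origin (TCP) lies on the centre line of the jaws, within the pads' length; the fingertips stand 14 mm ahead of it and the grasp point (between the pads) lies 5 mm behind it; x points along the fingers, y is the direction in which the jaws open and shut, and the axes are right-handed (so a half turn about x gives the same grasp; the last joint's range is limited). The gripper opens to 85 mm and grips with 20 to 120 N. Pads are 22 mm wide; open, the fingers measure 114 mm over their backs; the gripper's body (76 mm by 85 mm) begins 54 mm behind the grasp point. The pads swing forward as they close: fully open they stand 13 mm farther back than shut.
Start: joints at [1.188, 0.521, -0.036, 1.599, 0.021, 1.021, -0.113], TCP at [0.192, -0.595, 0.245] pointing down, gripper open.
Joint ranges: [-2.91, 2.91], [-0.3, 2.13], [-1.5, 1.42], [0.17, 2.43], [-1.26, 4.41], [0.16, 1.93], [-2.52, 2.52]. Speed limits (rad/s): [1.89, 1.89, 2.39, 2.39, 3.01, 3.01, 3.01].

INTERFACE

Orientations are given as [roll, pitch, yaw] about the fixed x, y, z axes, in that order (R = Rz(yaw) Ry(pitch) Rx(roll)).
In Python, from workcell import monitor, optics, bot gives the robot as it stands.
- The arm moves only by the tool arm_command, never from a script. Its arguments are lists of equal length, an entry for each row: "delta_pos": the shift along the tool's x, y, z as a fraction of full scale, a list of three; "rotation": the turn, a rotation vector about the tool's x, y, z as a fraction of full scale, a list of three. In form: {"delta_pos": [[dx, dy, dz], ...], "rotation": [[wx, wy, wz], ...]}. A call has 1 to 10 rows; each row shifts and turns the pose as measured when the row begins, along the tool's axes as they then stand; what a row does not reach is not made up. Full scale, the value 1, is 30 mm for a shift and 6 degrees for a turn. A row lasts 1/10 s, in which the tool goes at most 50 mm and 8.59 degrees, less where a joint would pass 70% of its speed; a pose out of reach is approached as far as the arm can. A call with a number of a shift or a turn outside -1 to 1 is refused whole. A call with a gripper value outside its range is refused whole. "gripper" is the closure, from -1 (fully open) to 1 (shut), so that 0 is half open, set as the call begins (left out, the last holds). The fingers move at their own pace and stop on an object; "grip_force" is the grip in N (left out, the last holds). Time passes only in rows, so rows that do not move let the fingers close. It gives the time, the measured TCP pose, the force and the opening at its end, in the units of the state.
- monitor.observe(): the state, without advancing time (a new reading comes with each control period).
- optics.grab_frame(name): name is "side" or "top" or "wrist"; returns the picture (420x560x3 uint8, red, green, blue); there is no depth.
- optics.camera_params(name): a dict with "fx", "fy", "cx", "cy" (pixels), "origin" and "rotation" of the camera in the world. Camera axes: x right, y down, z forward; pixel columns grow to the right and rows downward; lengths in m; the calibration is good to about 2 mm. A picture is of the moment at which its call begins: read the wrist's pose just before it. camera_params takes no time and is no camera call; for the wrist camera it gives the pose at the moment of the call.
- bot.job_done(): hands the job in, once; it reports no verdict.
The state is a dict: "clock": time; "qpos": joint angles; "qd": joint speeds; "joint_efforts": joint torques, N m; "position": TCP position; "tool_rot": TCP orientation; "force": force on the tool from outside, world axes, zero at the start; "moment": the same for the moment, N m; "grip_width": finger opening in m.
Only numpy, scipy, OpenCV 4.12 (cv2) and the standard library are available. Lean on these libraries where they do the work, as an engineer would, in place of code of your own. Each camera call takes 0.05 s, during which the arm holds its last target. There are 200 camera calls.

## Working session

There is one attempt and no reset: what is moved stays moved. The work goes in short steps, Python scripts to look and compute and a tool call to move; the robot and the scene stay as the last step left them, time stands still between calls to the robot, and variables do not carry over. Pictures are saved under pics/ and viewed, about 8 in all and at most 12, crops included, and the job is handed in when it is done.

Besides the shell and the picture viewer there is one more tool, called as name(argument=value, ...) on one line, values as JSON. arm_command: Moves the arm, as the interface text tells. Its arguments: {"type":"object","properties":{"delta_pos":{"type":"array","items":{"type":"array","items":{"type":"number"}}},"rotation":{"type":"array","items":{"type":"array","items":{"type":"number"}}},"gripper":{"type":"number"},"grip_force":{"type":"number"}},"required":["delta_pos","rotation"]}

```bash
mkdir -p pics
python3 - <<'E'
from workcell import monitor, optics, bot
import cv2
s=monitor.observe(); print({k:s[k] for k in("clock","position","tool_rot","grip_width","force")})
for n in("top","side"):
    im=optics.grab_frame(n); cv2.imwrite(f"pics/{n}0.png",im[:,:,::-1]); print(n,optics.camera_params(n))
E
```

```text
{'clock': 0.0, 'position': array([ 0.19220568, -0.59436975,  0.24471461]), 'tool_rot': array([-1.49028363,  1.56962734,  1.96411144]), 'grip_width': 0.08534142640631391, 'force': array([ 0.99788496, -0.89535057, -0.57653819])}
top {'fx': 465.58417279432484, 'fy': 465.58417279432484, 'cx': 278.3181571998093, 'cy': 206.30406545501575, 'origin': array([ 0.34024378, -0.22664186,  0.86710071]), 'rotation': array([-2.93360269,  0.00464807, -1.56066119])}
side {'fx': 529.764476936023, 'fy': 529.764476936023, 'cx': 280.7808913324008, 'cy': 213.160068530121, 'origin': array([0.5285129 , 0.47704734, 0.54185425]), 'rotation': array([-2.16342506, -0.01037349, -3.11301235])}
```

View pics/top0.png

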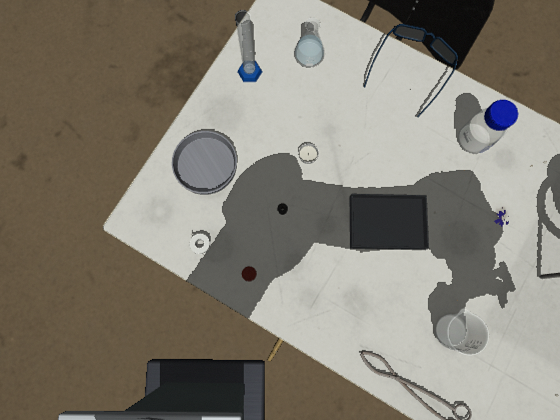

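The top view shows the red stopper at (249,274), the black one at (282,209), tray (389,222), dish (204,161), tape (200,242) and cup (308,153).

```bash
cat > h.py <<'E'
import numpy as np, cv2
from scipy.spatial.transform import Rotation as R
from workcell import monitor, optics, bot
def ray(cam,uv,z):
    d=R.from_euler('xyz',cam['rotation']).apply([(uv[0]-cam['cx'])/cam['fx'],(uv[1]-cam['cy'])/cam['fy'],1])
    o=np.array(cam['origin']); return o+d*(z-o[2])/d[2]
def blob(mask,near,r=40):
    m=np.zeros(mask.shape,np.uint8); cv2.circle(m,tuple(int(v) for v in near),r,255,-1)
    m&=mask.astype(np.uint8)*255
    n,l,st,c=cv2.connectedComponentsWithStats(m)
    i=1+np.argmax(st[1:,4]); return c[i],st[i],l==i
def go(target,yaw=None):
    "tool-axis shift in units of 30 mm to reach the target"
    s=monitor.observe(); T=R.from_euler('xyz',s['tool_rot'])
    return T.inv().apply(np.array(target)-s['position'])/0.03
E
python3 - <<'E'
from h import *
im=cv2.imread('pics/top0.png').astype(int); cam=optics.camera_params('top'); b,g,r=im[...,0],im[...,1],im[...,2]
for n,m,p,z,rad in(("red",(r>1.5*g+10)&(r<130),(249,274),.013,20),("black",(r<45)&(g<45),(282,209),.011,15),("tray",(r<60),(389,222),.024,60)):
    c,st,l=blob(m,p,rad); print(n,c,st,ray(cam,c,z).round(4))
    if n=="tray":
        q=cv2.minAreaRect(np.argwhere(l)[:,::-1].astype(np.float32)); print([ray(cam,v,.024).round(3) for v in cv2.boxPoints(q)])
for n,p,z in(("dish",(204,161),.024),("tape",(200,242),.018),("cup",(308,153),.016)): print(n,ray(cam,p,z).round(3))
s=monitor.observe(); print(R.from_euler('xyz',s['tool_rot']).as_matrix().round(3))
E
```

```text
red [248.49673203 273.32026144] [242 267  14  14 153] [ 0.3953 -0.1678  0.013 ]
black [282.14772727 208.39772727] [277 203  11  12  88] [ 0.5169 -0.2281  0.011 ]
tray [388.03540241 221.31626151] [ 349  194   80   55 4237] [ 0.4918 -0.4227  0.024 ]
[array([ 0.543, -0.352,  0.024]), array([ 0.544, -0.499,  0.024]), array([ 0.443, -0.493,  0.024]), array([ 0.442, -0.35 ,  0.024])]
dish [ 0.604 -0.079  0.024]
tape [ 0.451 -0.078  0.018]
cup [ 0.625 -0.277  0.016]
[[-0.     0.308 -0.951]
 [ 0.001 -0.951 -0.308]
 [-1.    -0.001  0.   ]]
```

View pics/side0.png

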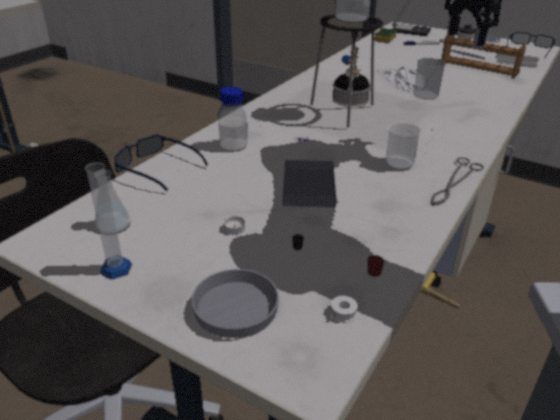

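arm_command(delta_pos=[[0,-0.3,-0.5],[0,-0.55,-0.93],[0,-0.55,-0.93],[0,-0.55,-0.93],[0,-0.55,-0.93],[0,-0.55,-0.93],[0,-0.55,-0.93],[0,-0.55,-0.93],[0,-0.55,-0.93],[0,-0.3,-0.5]], rotation=[[0,0,0],[0,0,0],[0,0,0],[0,0,0],[0,0,0],[0,0,0],[0,0,0],[0,0,0],[0,0,0],[0,0,0]], gripper=0, grip_force=40)

```text
clock: 1.1
position: [0.3944, -0.3592, 0.2426]
tool_rot: [-1.422, 1.565, 2.031]
force: [-0.4, -1.2, -0.1]
grip_width: 0.0428
```

```bash
python3 -c "
from h import *
s=monitor.observe();print(s['clock'],s['position'],s['tool_rot'],s['grip_width'],go([.517,-.228,.14]).round(2))"
```

```text
1.1 [ 0.3943998  -0.35923599  0.24261708] [-1.42236122  1.56504508  2.03148781] 0.04278290758817292 [ 3.43 -2.89 -5.24]
```

arm_command(delta_pos=[[0.5,-0.45,-0.8],[0.5,-0.45,-0.8],[0.5,-0.45,-0.8],[0.5,-0.45,-0.8],[0.5,-0.45,-0.8],[0.5,-0.4,-0.75],[0.4,-0.25,-0.5],[0,0,0]], rotation=[[0,0,0],[0,0,0],[0,0,0],[0,0,0],[0,0,0],[0,0,0],[0,0,0],[0,0,0]])

```text
clock: 1.9
position: [0.5233, -0.2115, 0.137]
tool_rot: [-1.589, 1.563, 1.873]
force: [0.1, -0.0, -0.5]
grip_width: 0.0427
```

Run:
```python
from h import *
s=monitor.observe();print(s['clock'],s['position'],s['tool_rot'])
cam=optics.camera_params('wrist');im=optics.grab_frame('wrist')[:,:,::-1];cv2.imwrite('pics/w1.png',im);print(cam)
```

```text
1.9 [ 0.52326674 -0.21149725  0.13703973] [-1.58891912  1.56301543  1.87327733]
{'fx': 320.40085696726857, 'fy': 320.40085696726857, 'cx': 271.2859298102532, 'cy': 211.409560018006, 'origin': array([ 0.59421131, -0.18807213,  0.26564087]), 'rotation': array([ 2.8436424 ,  0.00771857, -1.2503009 ])}
```

View pics/w1.png

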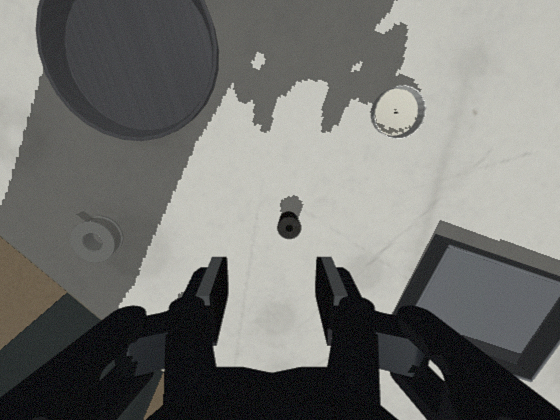

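The wrist view shows the black stopper at about (289,226), just ahead of the jaws, with the cup, dish, tape and tray well clear.

```bash
cat > m.py <<'E'
from h import *
E
python3 - <<'E'
from h import *
cam={'fx': 320.40085696726857, 'fy': 320.40085696726857, 'cx': 271.2859298102532, 'cy': 211.409560018006, 'origin':[ 0.59421131, -0.18807213,  0.26564087], 'rotation':[ 2.8436424 ,  0.00771857, -1.2503009 ]}
im=cv2.imread('pics/w1.png').astype(int)
c,st,l=blob(im.max(2)<60,(289,227),18);print(c,st)
p=ray(cam,c,.013);print(p, ray(cam,(208,70),.003),ray(cam,(480,300),.02))
print(go([p[0],p[1],.05]).round(2),go([p[0],p[1],.018]).round(2))
E
```

```text
[288.46995708 224.72532189] [278 211  22  27 466]
[ 0.51347396 -0.22793955  0.013     ] [ 0.60800917 -0.13092733  0.003     ] [ 0.50308192 -0.40796926  0.02      ]
[2.92 0.41 0.45] [3.99 0.42 0.45]
```

arm_command(delta_pos=[[0.4,0.3,0.3],[0.7,0.12,0.12],[0.8,0,0],[0.7,0,0],[0.3,0,0],[0,0,0]], rotation=[[0,0,0],[0,0,0],[0,0,0],[0,0,0],[0,0,0],[0,0,0]])

```text
clock: 2.55
position: [0.5092, -0.2368, 0.0488]
tool_rot: [-1.574, 1.568, 1.88]
force: [0.1, 1.0, 0.5]
grip_width: 0.0429
```

Run:
```python
from h import *
print(monitor.observe()['position'],go([.514,-.228,.018]).round(2))
cam=optics.camera_params('wrist');im=optics.grab_frame('wrist')[:,:,::-1];cv2.imwrite('pics/w2.png',im)
```

```text
[ 0.50917042 -0.23675777  0.04879576] [ 1.03 -0.23 -0.24]
```

View pics/w2.png

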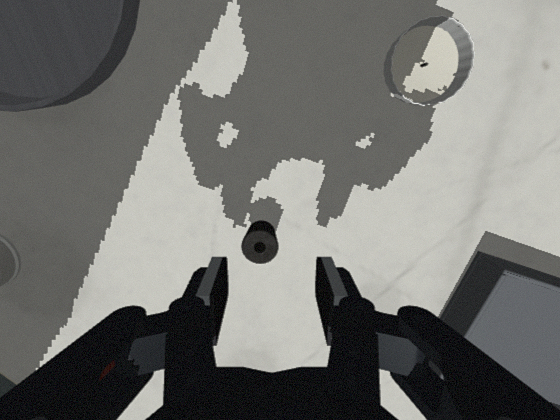

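The stopper (260,247) is slightly left of the jaw centre (271), which matches the computed residual. I'll correct for it and descend.

arm_command(delta_pos=[[0,-0.18,-0.2],[0,0,0],[0.3,0,0],[0.3,0,0],[0.2,0,0],[0,0,0]], rotation=[[0,0,0],[0,0,0],[0,0,0],[0,0,0],[0,0,0],[0,0,0]])

```text
clock: 3.2
position: [0.5152, -0.2301, 0.0264]
tool_rot: [3.006, 1.567, 0.177]
force: [-0.3, 0.3, -1.0]
grip_width: 0.0425
```

Run:
```python
from h import *
s=monitor.observe();print(s['position'],s['force'],go([.514,-.228,.018]).round(2))
cam=optics.camera_params('wrist');im=optics.grab_frame('wrist')[:,:,::-1];cv2.imwrite('pics/w3.png',im)
```

```text
[ 0.51518055 -0.23009983  0.02637958] [-0.31169047  0.30718633 -0.95681713] [ 0.28 -0.08  0.02]
```

View pics/w3.png

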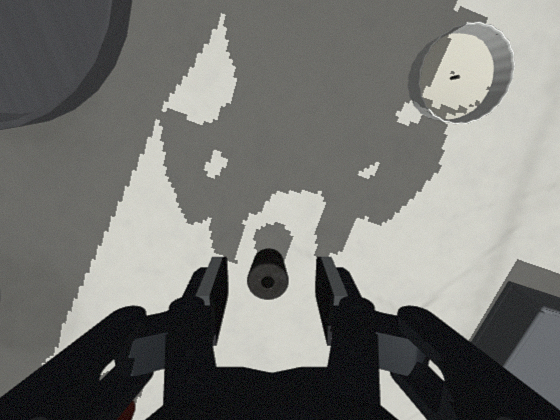

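The stopper (268,280) is now between the pads. I'll go down the last 8 mm, close and lift.

arm_command(delta_pos=[[0.26,0,0],[0,0,0]], rotation=[[0,0,0],[0,0,0]])

```text
clock: 3.45
position: [0.5153, -0.2302, 0.0183]
tool_rot: [2.965, 1.567, 0.136]
force: [-0.3, 0.5, -0.0]
grip_width: 0.0427
```

arm_command(delta_pos=[[0,0,0],[0,0,0],[0,0,0],[0,0,0],[0,0,0],[0,0,0]], rotation=[[0,0,0],[0,0,0],[0,0,0],[0,0,0],[0,0,0],[0,0,0]], gripper=1, grip_force=40)

```text
clock: 4.05
position: [0.5156, -0.2304, 0.0188]
tool_rot: [2.901, 1.566, 0.071]
force: [-0.3, -1.0, -0.1]
grip_width: 0.0169
```

arm_command(delta_pos=[[-0.3,0,0],[-0.8,0,0],[-0.8,0,0],[-0.5,0,0],[0,0,0]], rotation=[[0,0,0],[0,0,0],[0,0,0],[0,0,0],[0,0,0]])

```text
clock: 4.55
position: [0.515, -0.2303, 0.0953]
tool_rot: [2.923, 1.566, 0.094]
force: [1.2, 0.5, -0.6]
grip_width: 0.0168
```

Run:
```python
from h import *
s=monitor.observe();print(s['position'],s['grip_width'],go([.606,-.080,.11]).round(2))
```

```text
[ 0.51500414 -0.23030868  0.09530159] 0.01677320704272417 [-0.47 -3.84 -4.43]
```

arm_command(delta_pos=[[-0.2,-0.3,-0.35],[-0.1,-0.65,-0.75],[0,-0.65,-0.75],[0,-0.65,-0.75],[0,-0.65,-0.75],[0,-0.5,-0.55],[0,-0.2,-0.2],[0,0,0]], rotation=[[0,0,0],[0,0,0],[0,0,0],[0,0,0],[0,0,0],[0,0,0],[0,0,0],[0,0,0]])

```text
clock: 5.35
position: [0.6026, -0.0784, 0.1041]
tool_rot: [-2.603, 1.568, 0.851]
force: [-0.2, -1.3, -0.5]
grip_width: 0.0174
```

Run:
```python
from h import *
s=monitor.observe();print(s['position'],s['grip_width'],go([.606,-.080,.026]).round(2))
cam=optics.camera_params('wrist');im=optics.grab_frame('wrist')[:,:,::-1];cv2.imwrite('pics/w4.png',im)
```

```text
[ 0.60257111 -0.07842515  0.10413093] 0.01735098654979885 [ 2.6   0.09 -0.09]
```

View pics/w4.png

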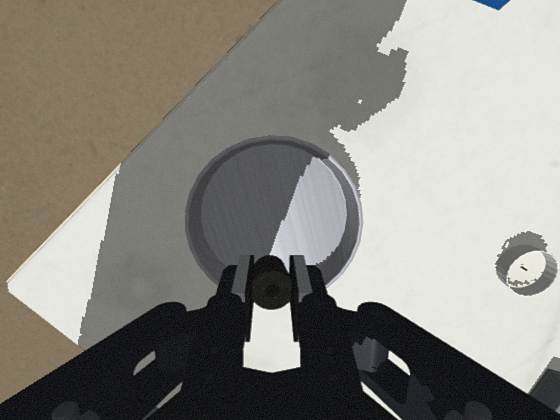

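The stopper is held between the pads, and the dish rim is centred at about (274,215). I'll check that position by ray.

Run:
```python
from h import *
cam=optics.camera_params('wrist')
p=[ray(cam,q,.024) for q in((186,218),(361,218),(273,136))];print(np.round(p,3))
m=(p[0]+p[1])/2;print(m, go([m[0],m[1],.026]).round(2))
```

```text
[[ 0.59  -0.021  0.024]
 [ 0.627 -0.135  0.024]
 [ 0.66  -0.061  0.024]]
[ 0.60812051 -0.07776404  0.024     ] [ 2.6   0.02 -0.2 ]
```

arm_command(delta_pos=[[0.4,0,-0.15],[0.8,0,0],[0.7,0,0],[0.4,0,0],[0.2,0,0],[0,0,0]], rotation=[[0,0,0],[0,0,0],[0,0,0],[0,0,0],[0,0,0],[0,0,0]])

```text
clock: 6.0
position: [0.6051, -0.0839, 0.024]
tool_rot: [2.394, 1.57, -0.443]
force: [0.7, -0.2, -1.0]
grip_width: 0.0175
```

arm_command(delta_pos=[[0,0,0],[0,0,0],[0,0,0],[0,0,0]], rotation=[[0,0,0],[0,0,0],[0,0,0],[0,0,0]], gripper=0)

```text
clock: 6.4
position: [0.6062, -0.0846, 0.0261]
tool_rot: [2.649, 1.567, -0.188]
force: [0.5, -0.3, -0.2]
grip_width: 0.0424
```

arm_command(delta_pos=[[-0.3,0,0],[-0.7,0,0],[-1,0,0],[-1,0,0],[-0.6,0,0],[0,0,0]], rotation=[[0,0,0],[0,0,0],[0,0,0],[0,0,0],[0,0,0],[0,0,0]])

```text
clock: 7.0
position: [0.6061, -0.0841, 0.1423]
tool_rot: [2.719, 1.565, -0.118]
force: [-0.1, -0.8, 0.7]
grip_width: 0.0427
```

Run:
```python
from h import *
s=monitor.observe();print(s['position'],s['tool_rot'],go([.395,-.168,.12]).round(2),R.from_euler('xyz',s['tool_rot']).as_matrix().round(2),s['qpos'])
```

```text
[ 0.60612327 -0.08414327  0.14225427] [ 2.7186799   1.56537364 -0.11796306] [0.71 0.55 7.56] [[ 0.01  0.3  -0.95]
 [-0.   -0.95 -0.3 ]
 [-1.    0.   -0.  ]] [ 0.11974949  0.62065403 -0.11514121  1.72457506  0.09430881  0.7963176
 -1.30559564]
```

arm_command(delta_pos=[[0,0,0.4],[0,0.07,0.95],[0,0.07,0.95],[0,0.07,0.95],[0,0.07,0.95],[0.1,0.07,0.95],[0.1,0.07,0.95],[0.1,0,0.6],[0,0,0.3],[0,0,0]], rotation=[[0,0,0],[0,0,0],[0,0,0],[0,0,0],[0,0,0],[0,0,0],[0,0,0],[0,0,0],[0,0,0],[0,0,0]])

```text
clock: 8.0
position: [0.3918, -0.1615, 0.1279]
tool_rot: [-0.603, 1.567, 2.843]
force: [0.3, -0.3, 0.5]
grip_width: 0.0425
```

Run:
```python
from h import *
s=monitor.observe();print(s['position'],go([.395,-.168,.02]).round(2))
cam=optics.camera_params('wrist');im=optics.grab_frame('wrist')[:,:,::-1];cv2.imwrite('pics/w5.png',im)
im=im.astype(int);m=im[...,2]>1.5*im[...,1]+12
c,st,l=blob(m,(280,250),170);print(c,st,ray(cam,c,.016))
```

```text
[ 0.39178042 -0.16154433  0.1279407 ] [ 3.6   0.24 -0.05]
[281.93084523 215.20197585] [266 196  33  37 911] [ 0.39146401 -0.16929499  0.016     ]
```

View pics/w5.png

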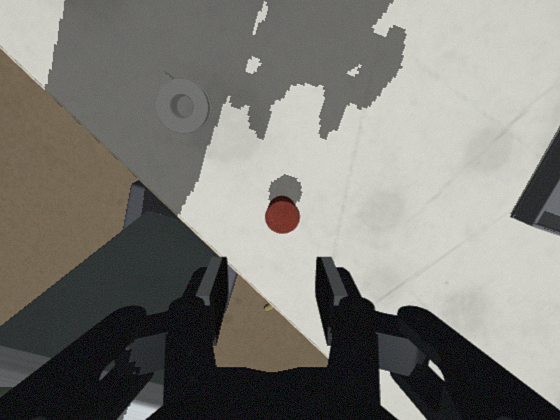

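The red stopper is at (282,215), and the ray puts it at (0.3915,-0.169), within 4 mm of the top view. The tape is clear.

arm_command(delta_pos=[[0.3,0.2,0.03],[0.7,0,0],[0.7,0,0],[0.5,0,0],[0.3,0,0],[0,0,0]], rotation=[[0,0,0],[0,0,0],[0,0,0],[0,0,0],[0,0,0],[0,0,0]])

```text
clock: 8.65
position: [0.399, -0.1673, 0.0478]
tool_rot: [-3.003, 1.569, 0.448]
force: [0.3, -0.6, 0.6]
grip_width: 0.0429
```

Run:
```python
from h import *
s=monitor.observe();print(s['position'],s['force'],go([.393,-.1685,.019]).round(2))
cam=optics.camera_params('wrist');im=optics.grab_frame('wrist')[:,:,::-1];cv2.imwrite('pics/w6.png',im)
im=im.astype(int);m=im[...,2]>1.5*im[...,1]+12
c,st,l=blob(m,(280,250),100);print(c,st,ray(cam,c,.018))
```

```text
[ 0.3989994  -0.16731329  0.04784559] [ 0.25637877 -0.64617956  0.64440815] [ 0.96 -0.02  0.2 ]
[271.88570015 269.37555666] [ 248  239   49   57 2021] [ 0.39203443 -0.16893628  0.018     ]
```

Blob column 272 matches the jaw centre. I'll descend with the +z correction.

arm_command(delta_pos=[[0,0,0.18],[0.3,0,0],[0.35,0,0],[0.2,0,0],[0,0,0]], rotation=[[0,0,0],[0,0,0],[0,0,0],[0,0,0],[0,0,0]])

```text
clock: 9.2
position: [0.3949, -0.1696, 0.0222]
tool_rot: [2.775, 1.566, -0.058]
force: [0.5, 0.4, -0.3]
grip_width: 0.043
```

arm_command(delta_pos=[[0,0,0],[0,0,0],[0,0,0],[0,0,0],[0,0,0]], rotation=[[0,0,0],[0,0,0],[0,0,0],[0,0,0],[0,0,0]], gripper=1)

```text
clock: 9.7
position: [0.3952, -0.1696, 0.0226]
tool_rot: [2.752, 1.565, -0.08]
force: [-0.0, -0.5, 0.4]
grip_width: 0.0237
```

arm_command(delta_pos=[[-0.3,0,0],[-0.8,0,0],[-0.8,0,0],[-0.6,0,0],[0,0,0]], rotation=[[0,0,0],[0,0,0],[0,0,0],[0,0,0],[0,0,0]])

```text
clock: 10.2
position: [0.3943, -0.1695, 0.1023]
tool_rot: [2.726, 1.566, -0.106]
force: [0.2, 0.5, -1.6]
grip_width: 0.0237
```

Run:
```python
from h import *
s=monitor.observe();print(s['position'],s['grip_width'],go([.492,-.423,.10]).round(2))
```

```text
[ 0.39428554 -0.16946819  0.10231577] 0.023661693887643907 [ 0.1   9.04 -0.53]
```

arm_command(delta_pos=[[0,0.4,0],[0,0.95,-0.05],[0,0.95,-0.07],[0,0.95,-0.07],[0,0.95,-0.07],[0,0.95,-0.07],[0,0.95,-0.07],[0,0.95,-0.07],[0,0.95,0],[0,0.5,0]], rotation=[[0,0,0],[0,0,0],[0,0,0],[0,0,0],[0,0,0],[0,0,0],[0,0,0],[0,0,0],[0,0,0],[0,0,0]])

```text
clock: 11.2
position: [0.4854, -0.4225, 0.0966]
tool_rot: [-1.27, 1.568, 2.183]
force: [-0.8, 1.5, -0.4]
grip_width: 0.0245
```

arm_command(delta_pos=[[0,0,0]], rotation=[[0,0,0]])

```text
clock: 11.3
position: [0.4847, -0.425, 0.0953]
tool_rot: [-0.975, 1.568, 2.476]
force: [-0.7, 0.6, -0.2]
grip_width: 0.0239
```

Run:
```python
from h import *
s=monitor.observe();print(s['position'],s['grip_width'],go([.492,-.423,.03]).round(2))
cam=optics.camera_params('wrist');im=optics.grab_frame('wrist')[:,:,::-1];cv2.imwrite('pics/w7.png',im)
```

```text
[ 0.48465292 -0.42500946  0.09531595] 0.023873176778478278 [ 2.18  0.02 -0.26]
```

View pics/w7.png

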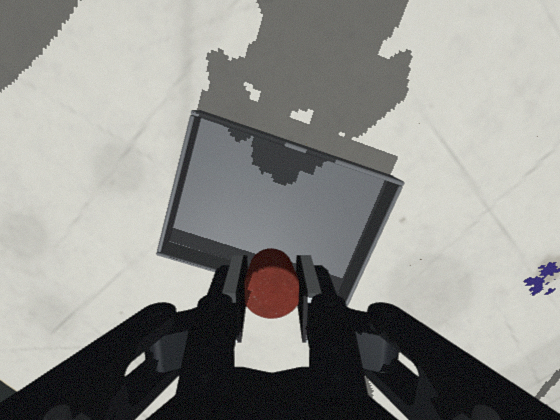

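The red stopper is held, and tray corners (402,182) and (157,253) put the tray centre at about (280,217), ahead of the jaws in the same place the dish appeared. I'll lower it in.

arm_command(delta_pos=[[0.3,0,-0.22],[0.6,0,0],[0.6,0,0],[0.35,0,0],[0.2,0,0],[0,0,0]], rotation=[[0,0,0],[0,0,0],[0,0,0],[0,0,0],[0,0,0],[0,0,0]])

```text
clock: 11.95
position: [0.4913, -0.4165, 0.0283]
tool_rot: [-1.211, 1.563, 2.245]
force: [0.1, -0.1, -0.5]
grip_width: 0.024
```

arm_command(delta_pos=[[0,0,0],[0,0,0],[0,0,0],[0,0,0]], rotation=[[0,0,0],[0,0,0],[0,0,0],[0,0,0]], gripper=0)

```text
clock: 12.35
position: [0.4922, -0.4169, 0.0302]
tool_rot: [-1.334, 1.566, 2.122]
force: [-0.3, -0.2, -0.2]
grip_width: 0.0427
```

arm_command(delta_pos=[[-0.3,0,0],[-0.7,0,0],[-1,0,0],[-1,0,0],[-1,0,0],[-0.6,0,0.2],[-0.2,0.5,0.5],[0,0.8,0.8],[0,0.8,0.8],[0,0.3,0.3]], rotation=[[0,0,0],[0,0,0],[0,0,0],[0,0,0],[0,0,0],[0,0,0],[0,0,0],[0,0,0],[0,0,0],[0,0,0]])

```text
clock: 13.35
position: [0.4412, -0.5116, 0.1895]
tool_rot: [2.882, 1.567, 0.059]
force: [-1.2, 0.1, 0.4]
grip_width: 0.043
```

Run:
```python
from h import *
a=optics.grab_frame('top')[80:330,120:470,::-1]; b=optics.grab_frame('side')[120:350,160:430,::-1]
f=lambda x:cv2.resize(x,(400,300))
cv2.imwrite('pics/end.png',np.hstack([f(a),f(b)]))
```

```text
(no output)
```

View pics/end.png

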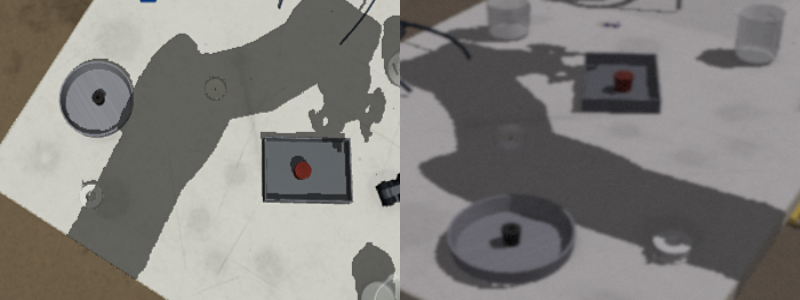

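Both stoppers stand inside their containers. The cup, at full-image (308,153), and the tape, at (200,242), haven't moved.

```bash
python3 -c "
from h import *
print(bot.job_done())"
```

```text
the job is handed in; nothing more can be done
None
```

Both stoppers are sorted and the job is handed in: the small black one is in the round dish and the large red one is in the oblong tray. It took about 13.5 s of the 54 s allowed.

- **Stoppers:** the last top and side pictures show each one standing upright near the centre of its container.
- **Bystanders:** the tape roll and the aluminium cup are at the same pixels as at the start, (200,242) and (308,153).
- **Forces:** wrist forces stayed under about 2 N in every reading, and the gripper was empty and clear of everything at the end.
- **Measurements:** the top and wrist cameras agreed to about 4 mm on each stopper, and no check failed. The hand-in call gave no verdict.

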